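# Half exposure: place the specimen and hold the lamp shutter half open

### The job

Slide the round specimen holder along the table, without lifting or tipping it, until it stands wholly inside the ring painted in front of the lamp, keeping the lamp's sprung shutter shut meanwhile. Then slide the shutter's tab against its spring to the half-travel mark, never opening it beyond about two thirds, and finish while holding it still there with the gripper: do not let go, the spring would shut it. Leave the other things on the table where they are.

Things in the scene. Friction and masses are not known exactly. Their poses are not given: they have to be found in the camera images.
- holder_center (a point): centre, half-way up, of the loose specimen holder: a flat round black disc, 90 mm diameter, 22 mm high, about 0.45 kg (varies), flat on the table, with a shallow glass dish (62 mm diameter, 12 mm high) fixed on top, 34 mm in all. The point is 11 mm above the table. Too wide to grasp across: push it by its side.
- ring_center (a point): centre, on the table, of the black ring painted in front of the lamp's window (inner diameter 106, outer 118 mm, flat paint that nothing catches on): where the holder must stand. Its axes are those of the shutter unit: x is the direction in which the shutter opens, the lamp lies towards +y, z up.
- half_mark (a point): point on top of the shutter housing, 104 mm above the table, mid-way along the tab's slot, at the longer pair of white marks (shorter marks: the two ends of travel). At half travel the tab's centre stands exactly over it. x is the opening direction, level and along the slot. The ring's centre lies 30 mm towards -x and 150 mm towards -y of it.
- tab_center (a point): centre of the shutter's upright aluminium tab that stands above the slot: 14 mm along the opening direction, 26 mm across it, 32 mm high; its top is 139 mm and its underside 107 mm above the table, the housing's top is at 104 mm. Same axes as half_mark (x = opening direction). It can be pinched from above or pushed from its -x side.
- gate (a joint): travel of the shutter in m: 0 shut (its start), 0.060 fully open, 0.030 half. A spring pulls it shut with about 2.3 N when shut, rising 1.5 N per 10 mm: about 7 N at half travel, 11 N fully open.
- oil_bottle_mid (a point): bystander: small amber bottle, 28 mm diameter, 55 mm high, stands beside the lamp's front; point at its centre
- adapter_ring_mid (a point): bystander: brass ring lying flat, 36 mm diameter, 14 mm high, on the other side of the lamp's front; point at its centre
- optical_post_mid (a point): bystander: steel post 15 mm in diameter, 75 mm high, on a round 40 mm foot, far side; point half-way up
- slide_box_mid (a point): bystander: white box 55 x 85 x 28 mm, far side; point at its centre
- driver_mid (a point): bystander: screwdriver 160 mm long lying on the robot's right; point on it
- clamp_mid (a point): bystander: black L-shaped table clamp 45 x 30 x 59 mm, far side; point near its middle
- lens_case_mid (a point): bystander: grey case 36 x 36 x 20 mm on the robot's right; point at its centre
- shutter_unit: the bolted-down lamp with its shutter; origin on the table under half_mark, same axes. Its black housing measures 150 mm along x, 50 mm along y, 104 mm high (10 mm foot: 190 by 64 mm), with a 40 mm square window in its -y face; the grey lamp house, 94 mm high, joins it behind and reaches to y = +132 mm.
Mind the look-alikes: they are no part of the job. What is shaped like the part that bears holder_center but pink or purple is not meant.

How it is judged:
On the way, in this order (a step that is already met when the one before it is completed fails the run):
1. the holder stands inside the ring, at rest, with the shutter still shut (horizontal distance between holder_center and ring_center below 0.012 m and linear speed of holder below 0.01 m/s and height (world z) of holder_center below 0.015 m and angle between holder_center's own z axis and vertical below 0.1 rad and value of joint gate below 0.006 m), for 0.2 s.
2. the gripper holds the shutter at half travel (value of joint gate between 0.024 and 0.036 m and velocity of joint gate between -0.01 and 0.01 m/s and contact force between the fingers and gate above 2 N), for 0.5 s.
At the end, for the whole second after the job is handed in: The holder stands flat and still with its centre within 12 mm of the ring's, and the fingers hold the shutter still at 24 to 36 mm of its 60 mm travel, pressing on it with over 2 N (all of step 2 and horizontal distance between holder_center and ring_center below 0.012 m and linear speed of holder below 0.01 m/s and height (world z) of holder_center below 0.015 m and angle between holder_center's own z axis and vertical below 0.1 rad); the arm keeps its last pose, push and grip.
It fails at once if the shutter is opened beyond 45 mm (value of joint gate above 0.045 m).
It fails at once if the shutter is opened while the holder is out of the ring (value of joint gate above 0.01 m and horizontal distance between holder_center and ring_center above 0.016 m).
It fails at once if the holder is lifted (height (world z) of holder_center above 0.023 m).
It fails at once if the holder is tipped (angle between holder_center's own z axis and vertical above 0.26 rad).
It fails at once if another thing is shifted by more than 20 mm or knocked over (distance of any of oil_bottle_mid, adapter_ring_mid, optical_post_mid, slide_box_mid, driver_mid, clamp_mid, lens_case_mid from where it was at the start of the episode above 0.02 m).
It also fails if it takes over 56 s, if anything falls off the work surface, if the arm or the gripper's body presses on something with over 40 N, if the wrist force passes 120 N, or if a joint passes its speed limit or range.

### The arm

A 6-joint arm with a two-finger parallel gripper is mounted at the origin on the work surface. World frame = base frame: x ahead of the robot, y to its left, z up, the work surface at z = 0. Lengths are in m, angles in rad, forces in N, time in s.
With the tool pointing down it reaches from about 0.375 to 0.9 m from the base axis. Payload 3.1 kg.
Tool frame: the origin (TCP) lies at the very end of the fingers, on their centre line; the grasp point (between the pads) lies bot.grasp_offset behind it (bot.grasp_offset is the distance from the TCP to the grasp point, in m); x points along the fingers, y is the direction in which the jaws open and shut, and the axes are right-handed (so a half turn about x gives the same grasp; the last joint's range is limited). The gripper opens to 87 mm and grips with 3 to 60 N. Pads are 19 mm wide; open, the fingers measure 117 mm over their backs; the gripper's body (75 mm by 190 mm) begins 51 mm behind the grasp point.
Start: joints at [0.946, 0.527, 1.433, -0, 1.181, -0.178], TCP at [0.27, 0.564, 0.223] pointing down, gripper open.
Joint ranges: [-3.08, 3.08], [-0.75, 2.2], [0.22, 2.44], [-1.43, 4.57], [0, 2.65], [-2.85, 2.85]. Speed limits (rad/s): [2.79, 2.79, 3.14, 3.14, 3.14, 3.14].

### API

Orientations are given as a 3x3 rotation matrix whose columns are the frame's x, y, z axes.
In Python, from workcell import bot, read_camera, calibration, job gives the robot as it stands. The module is installed in compiled form; this text tells all that it offers.
- The arm moves only by the tool jog_arm, never from a script. Its arguments are lists of equal length, an entry for each row: "gripper": the finger opening in m, from 0 to 0.087; "dp": the shift along the tool's x, y, z in m, a list of three; "twist": the turn, a rotation vector about the tool's x, y, z in rad, a list of three. A call has 1 to 20 rows; each row shifts and turns the pose as measured when the row begins, along the tool's axes as they then stand; what a row does not reach is not made up. A row lasts 1/12 s, in which the tool goes at most 41.7 mm and 7.16 degrees, less where a joint would pass 70% of its speed; a pose out of reach is approached as far as the arm can. A call with a gripper value outside its range is refused whole. The fingers move at their own pace and stop on an object; "force" is the grip in N (left out, the last holds). Time passes only in rows, so rows that do not move let the fingers close. It gives the time, the measured TCP pose, the force and the opening at its end, in the units of the state.
- bot.observe(): the state, without advancing time (a new reading comes with each control period).
- read_camera(name): name is "scene" or "top" or "wrist"; returns the picture (420x560x3 uint8, red, green, blue); there is no depth.
- calibration(name): a dict with "K" (3x3 intrinsics, pixels), "D" ([k1, k2, p1, p2, k3] as OpenCV has them; the pictures are not rectified), "position" and "orientation" of the camera in the world; the wrist camera has in their place "tool_from_camera" (4x4, takes a point from camera to tool coordinates, whose origin is the TCP and whose axes are the tool frame's). Camera axes: x right, y up, looking along -z (the intrinsics and any distortion apply to the point x, -y, -z); pixel columns grow to the right and rows downward; lengths in m; the calibration is good to about 2 mm. A picture is of the moment at which its call begins: read the wrist's pose just before it. calibration takes no time and is no camera call.
- job.hand_in(): hands the job in, once; it reports no verdict.
The state is a dict: "time": time; "joints": joint angles; "joint_vel": joint speeds; "joint_efforts": joint torques, N m; "eef_pos": TCP position; "tcp_rot": TCP orientation; "contact_force": force on the tool from outside, world axes, zero at the start; "ft_torque": the same for the moment, N m; "opening": finger opening in m.
Only numpy, scipy, OpenCV 4.12 (cv2) and the standard library are available. Lean on these libraries where they do the work, as an engineer would, in place of code of your own. Each camera call takes 0.05 s, during which the arm holds its last target.

## Working session

There is one attempt and no reset: what is moved stays moved. The work goes in short steps, Python scripts to look and compute and a tool call to move; the robot and the scene stay as the last step left them, time stands still between calls to the robot, and variables do not carry over. Pictures are saved under pics/ and viewed, and the job is handed in when it is done.

Besides the shell and the picture viewer there is one more tool, called after "Emit:" as name(argument=value, ...), one argument or row to a line, values as JSON. jog_arm: Moves the arm, as the interface text tells. Its arguments: {"type":"object","properties":{"gripper":{"type":"array","items":{"type":"number"}},"dp":{"type":"array","items":{"type":"array","items":{"type":"number"}}},"twist":{"type":"array","items":{"type":"array","items":{"type":"number"}}},"force":{"type":"number"}},"required":["gripper","dp","twist"]}

```bash
mkdir -p pics; python3 - <<'E'
from workcell import bot, read_camera, calibration
import cv2,json
for n in ["scene","top","wrist"]:
    im=read_camera(n); cv2.imwrite(f"pics/{n}0.png",im[:,:,::-1])
    c=calibration(n); print(n,{k:(v.tolist() if hasattr(v,'tolist') else v) for k,v in c.items()})
print(bot.observe(),bot.grasp_offset)
E
```

```text
scene {'K': [[414.2498131443934, 0.0, 279.90856541168296], [0.0, 414.2498131443934, 208.0481905910518], [0.0, 0.0, 1.0]], 'D': [-0.005371084083526875, 0.0, 0.0, 0.0, 0.0], 'position': [1.0590430259262915, -0.39726715240668176, 0.6326598563108575], 'orientation': [[0.49856011595412175, -0.5792959487993358, 0.6448674394668178], [0.8668154160135766, 0.3402796121447465, -0.3644733462406149], [-0.008297309264018705, 0.7406929115789473, 0.6717925017411842]]}
top {'K': [[480.33601218710425, 0.0, 274.6921380782326], [0.0, 480.33601218710425, 210.07972527384027], [0.0, 0.0, 1.0]], 'D': [-0.13968716362668496, 0.0, 0.0, 0.0, 0.0], 'position': [0.45496007890568063, -0.08572185294865325, 1.0623658977232595], 'orientation': [[-0.028538666297984395, 0.9947716984525108, -0.09805515021578116], [-0.9995207251302974, -0.02722191390970554, 0.014740672918723469], [0.011994355378114213, 0.09842883399187301, 0.9950718064934126]]}
wrist {'K': [[351.48652857483563, 0.0, 286.63609437673045], [0.0, 351.48652857483563, 209.9341355848644], [0.0, 0.0, 1.0]], 'D': [-0.04612578314009111, 0.0, 0.0, 0.0, 0.0], 'tool_
[... 426 characters left out ...]
0, -1.78526142e-01]), 'joint_vel': array([ 4.62150436e-05, -1.77723475e-03, -2.91700328e-03, -9.32298220e-04,
       -9.63386067e-04,  4.55621504e-04]), 'joint_efforts': array([ 9.93729409e-04, -4.40429771e+01, -1.76843011e+01,  6.33578771e-02,
        5.52782009e-02, -1.09329792e-04]), 'eef_pos': array([0.26972104, 0.56322031, 0.22182142]), 'tcp_rot': array([[-8.95484913e-04,  4.32054201e-01,  9.01847196e-01],
       [-1.28050748e-03,  9.01846323e-01, -4.32055054e-01],
       [-9.99998779e-01, -1.54172086e-03, -2.54341142e-04]]), 'contact_force': array([-0.44029085,  0.2271071 , -1.11193556]), 'ft_torque': array([-0.03250673,  0.0361277 , -0.01471478]), 'opening': 0.0868609070794215} 0.0187
```

View pics/scene0.png

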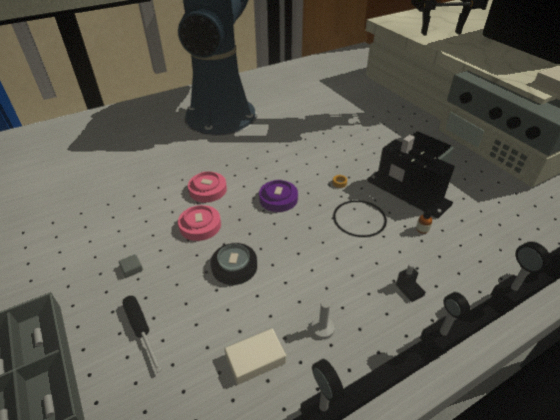

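View pics/top0.png

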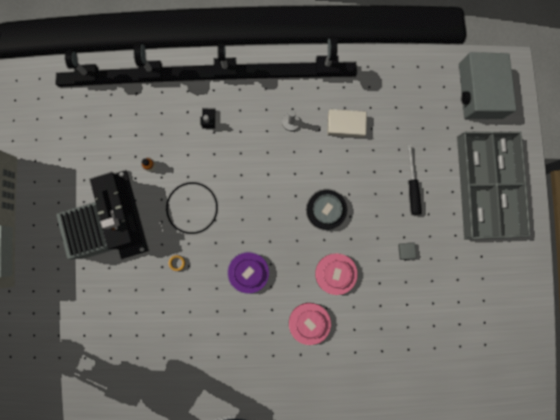

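View pics/wrist0.png

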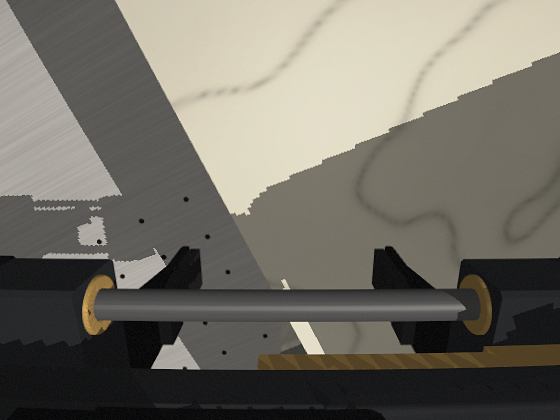

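The black holder is at top (327,210) and scene (234,262). The look-alikes are purple at top (249,273) and pink at (337,274) and (310,324). Only the black one fits the description. The ring is at top (192,208) and the shutter unit near (120,215). I'll confirm these in an enlarged crop.

```bash
cat > h.py <<'E'
import numpy as np,cv2
from workcell import bot, read_camera, calibration
def cal(n):
    c=calibration(n); K=np.array(c["K"]);D=np.array(c["D"])
    if n=="wrist":
        s=bot.observe();T=np.eye(4);T[:3,:3]=s["tcp_rot"];T[:3,3]=s["eef_pos"];T=T@np.array(c["tool_from_camera"])
        return K,D,T[:3,:3],T[:3,3]
    return K,D,np.array(c["orientation"]),np.array(c["position"])
def unproj(n,px,z,C=None):
    K,D,R,p=C or cal(n)
    u=cv2.undistortPoints(np.array(px,float).reshape(-1,1,2),K,D).reshape(-1,2)
    d=np.c_[u[:,0],-u[:,1],-np.ones(len(u))]@R.T
    return p+d*((z-p[2])/d[:,2])[:,None]
def proj(n,X,C=None):
    K,D,R,p=C or cal(n)
    c=(np.array(X,float).reshape(-1,3)-p)@R; c=c*[1,-1,-1]
    return cv2.projectPoints(c,np.zeros(3),np.zeros(3),K,D)[0].reshape(-1,2)
E
python3 - <<'E'
import cv2
a=cv2.imread("pics/top0.png");
cv2.imwrite("pics/c1.png",cv2.resize(a[150:280,50:250],None,fx=4,fy=4,interpolation=cv2.INTER_CUBIC))
cv2.imwrite("pics/c2.png",cv2.resize(a[170:310,220:380],None,fx=4,fy=4,interpolation=cv2.INTER_CUBIC))
s=cv2.imread("pics/scene0.png")
cv2.imwrite("pics/c3.png",cv2.resize(s[120:250,320:470],None,fx=4.5,fy=4.5,interpolation=cv2.INTER_CUBIC))
E
```

```text
(no output)
```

View pics/c1.png

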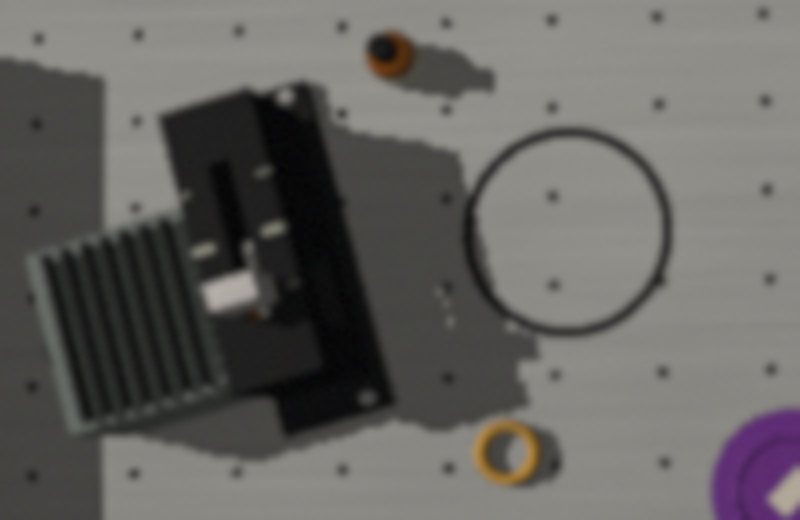

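View pics/c2.png

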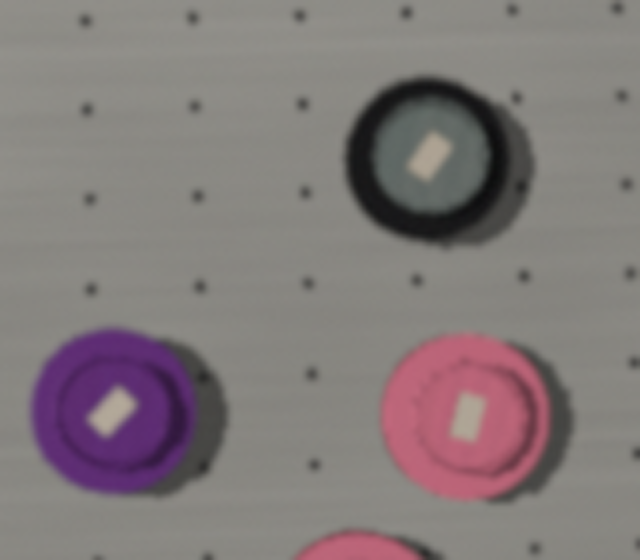

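View pics/c3.png

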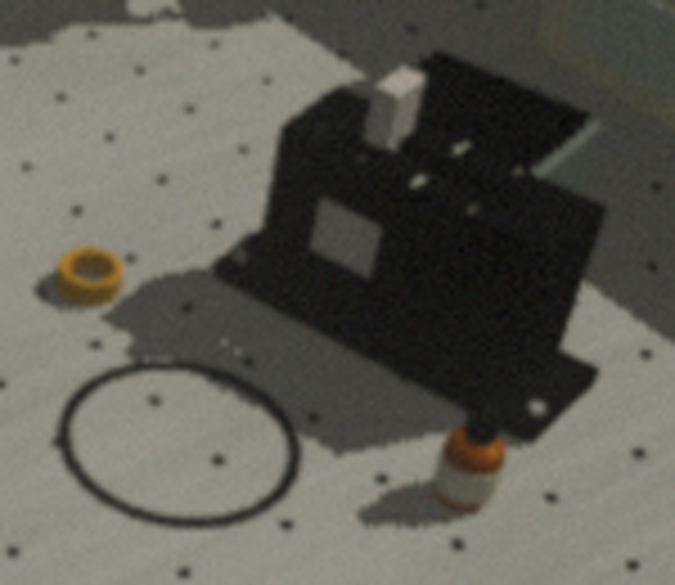

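```bash
python3 - <<'E'
from h import *
f=lambda u,v,ox,oy:((u+.5)/4-.5+ox,(v+.5)/4-.5+oy)
ring=unproj("top",[f(569.5,232,50,150)],0)[0]
half=unproj("top",[f(237.5,239,50,150)],.104)[0]
m=unproj("top",[f(203,249,50,150),f(272,229,50,150),f(184,196,50,150),f(263,171,50,150)],.104)
print("ring",ring,"half",half,"marks",m)
tab=unproj("top",[f(229,291,50,150)],.139)[0];print("tab",tab)
y=(m[0]-m[1]);y2=m[2]-m[3];print([np.degrees(np.arctan2(a[1],a[0])) for a in (y,y2,half-tab)])
im=cv2.imread("pics/top0.png").astype(int)
g=im.max(2)[170:250,290:370]
mask=(g<45).astype(np.uint8)
cs,_=cv2.findContours(mask,cv2.RETR_EXTERNAL,cv2.CHAIN_APPROX_NONE);c=max(cs,key=cv2.contourArea)
(e,ax,an)=cv2.fitEllipse(c);print(e,ax)
print("disc",unproj("top",[(e[0]+290,e[1]+170)],.018)[0], "dish",unproj("top",[f(431,155,220,170)],.034)[0])
print("others z: bottle",unproj("top",[f(385,48,50,150)],.055)[0],"adapter",unproj("top",[f(508,453,50,150)],.014)[0],"purple",unproj("top",[f(115,411,220,170)],.022)[0],"pink",unproj("top",[f(467,416,220,170)],.022)[0])
# ring fit
# ring frame check via half
# scene check
print("scene ring", unproj("scene",[(320+180/4.5,120+443/4.5)],0), "holder dish",unproj("scene",[(234,258)],.034), "tabtop", unproj("scene",[(320+402/4.5,120+80/4.5)],.139))
E
```

```text
ring [0.57018245 0.08260604 0.        ] half [0.56004669 0.23660741 0.104     ] marks [[0.5554309  0.25469804 0.104     ]
 [0.56465326 0.21859852 0.104     ]
 [0.58289968 0.26499028 0.104     ]
 [0.59450418 0.22349353 0.104     ]]
tab [0.53079231 0.22900184 0.139     ]
[np.float64(104.33084645109085), np.float64(105.6235771204915), np.float64(14.573167965422156)]
(36.78097915649414, 39.49077606201172) (38.29656219482422, 38.90151596069336)
disc [ 0.55604611 -0.21536116  0.018     ] dish [ 0.55688134 -0.21475816  0.034     ]
others z: bottle [0.66630565 0.17289644 0.055     ] adapter [0.44846026 0.11586337 0.014     ] purple [ 0.42427096 -0.04062671  0.022     ] pink [ 0.41582731 -0.23051495  0.022     ]
scene ring [[0.57090543 0.08140097 0.        ]] holder dish [[ 0.56270919 -0.21822234  0.034     ]] tabtop [[0.530585   0.22648484 0.139     ]]
```

Emit:
jog_arm(
  gripper=[0.06,0.06,0.06,0.06,0.06,0.06,0.06,0.06,0.06,0.06],
  dp=[
    [0,0,0],
    [0,0,0],
    [0,0,0],
    [0,0,0],
    [0,0,0],
    [0,0,0],
    [0,0,0],
    [0,0,0],
    [0,0,0],
    [0,0,0],
  ],
  twist=[
    [0.117,0,0],
    [0.117,0,0],
    [0.117,0,0],
    [0.117,0,0],
    [0.117,0,0],
    [0.117,0,0],
    [0.117,0,0],
    [0.117,0,0],
    [0.117,0,0],
    [0.117,0,0],
  ],
)

```text
time: 0.98
eef_pos: [0.2677, 0.5604, 0.2172]
tcp_rot: [[-0.007, 0.995, -0.102], [-0.01, -0.102, -0.995], [-1.0, -0.006, 0.01]]
contact_force: [-0.2, 0.2, 0.3]
opening: 0.0601
```

Emit:
jog_arm(
  gripper=[0.06,0.06,0.06,0.06,0.06,0.06,0.06,0.06,0.06,0.06,0.06,0.06,0.06,0.06,0.06,0.06,0.06,0.06,0.06,0.06],
  dp=[
    [0,0.017,0.037],
    [0,0.017,0.037],
    [0,0.017,0.037],
    [0,0.017,0.037],
    [0,0.017,0.037],
    [0,0.017,0.037],
    [0,0.017,0.037],
    [0,0.017,0.037],
    [0,0.017,0.037],
    [0,0.017,0.037],
    [0,0.017,0.037],
    [0,0.017,0.037],
    [0,0.017,0.037],
    [0,0.017,0.037],
    [0,0.017,0.037],
    [0,0.017,0.037],
    [0,0.017,0.037],
    [0,0.017,0.037],
    [0,0.017,0.037],
    [0,0.017,0.037],
  ],
  twist=[
    [0,0,0],
    [0,0,0],
    [0,0,0],
    [0,0,0],
    [0,0,0],
    [0,0,0],
    [0,0,0],
    [0,0,0],
    [0,0,0],
    [0,0,0],
    [0,0,0],
    [0,0,0],
    [0,0,0],
    [0,0,0],
    [0,0,0],
    [0,0,0],
    [0,0,0],
    [0,0,0],
    [0,0,0],
    [0,0,0],
  ],
)

```text
time: 2.65
eef_pos: [0.5315, -0.2232, 0.2165]
tcp_rot: [[-0.007, 0.995, -0.095], [-0.002, -0.095, -0.996], [-1.0, -0.007, 0.003]]
contact_force: [1.9, 0.6, 0.5]
opening: 0.0601
```

```bash
python3 - <<'E'
from h import *
s=bot.observe();print(s["eef_pos"],s["tcp_rot"])
for n in ("top","wrist"): cv2.imwrite(f"pics/{n}1.png",read_camera(n)[:,:,::-1])
E
```

```text
[ 0.53153373 -0.22324199  0.21647948] [[-0.0071183   0.9954928  -0.09456966]
 [-0.00228656 -0.09458801 -0.99551388]
 [-0.99997205 -0.00687013  0.00294956]]
```

View pics/wrist1.png

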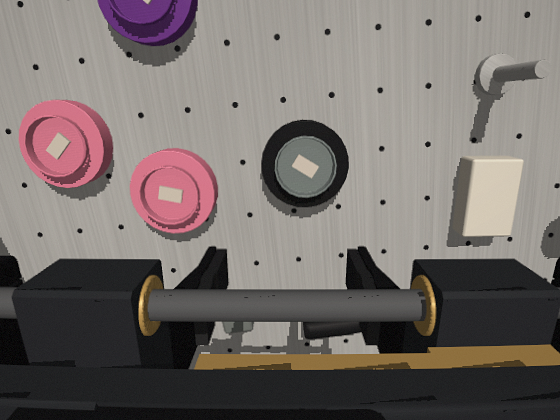

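The wrist view shows the black holder at (305,164), to the right of the pink look-alike at (173,191). I'll measure its position from this picture.

```bash
python3 - <<'E'
from h import *
im=cv2.imread("pics/wrist1.png").astype(int)
C=cal("wrist")
g=im.max(2)[100:220,240:370]
cs,_=cv2.findContours((g<45).astype(np.uint8),cv2.RETR_EXTERNAL,cv2.CHAIN_APPROX_NONE);c=max(cs,key=cv2.contourArea)
e=cv2.fitEllipse(c);print(e)
c=c.reshape(-1,2)+[240,100]
for z in(.011,.022):
    P=unproj("wrist",c,z,C); print(z,cv2.minEnclosingCircle(P[:,:2].astype(np.float32)))
E
```

```text
((64.49771118164062, 63.34244155883789), (85.23085021972656, 86.1883773803711), 29.542694091796875)
0.011 ((0.5556677579879761, -0.21407313644886017), 0.04636111110448837)
0.022 ((0.5553014278411865, -0.2121829390525818), 0.04497644305229187)
```

Emit:
jog_arm(
  gripper=[0.06,0.06,0.06,0.06,0.06,0.06,0.06,0.06,0.06,0.06],
  dp=[
    [0,0,0],
    [0,0.008,0.022],
    [0,0.008,0.022],
    [0,0.008,0.022],
    [0,0,0],
    [0.035,0,0],
    [0.035,0,0],
    [0.035,0,0],
    [0.035,0,0],
    [0,0,0],
  ],
  twist=[
    [-0.047,0,0],
    [0,0,0],
    [0,0,0],
    [0,0,0],
    [0,0,0],
    [0,0,0],
    [0,0,0],
    [0,0,0],
    [0,0,0],
    [0,0,0],
  ],
)

```text
time: 3.58
eef_pos: [0.5539, -0.2957, 0.0726]
tcp_rot: [[-0.002, 0.999, -0.053], [-0.005, -0.053, -0.999], [-1.0, -0.002, 0.005]]
contact_force: [-1.8, -0.2, 0.6]
opening: 0.0602
```

Emit:
jog_arm(
  gripper=[0.06,0.06,0.06,0.06,0.06,0.06],
  dp=[
    [0.02,0,0],
    [0.02,0,0],
    [0.014,0,0],
    [0.006,0,0],
    [0,0,0],
    [0,0,0],
  ],
  twist=[
    [0,0,0],
    [0,0,0],
    [0,0,0],
    [0,0,0],
    [0,0,0],
    [0,0,0],
  ],
)

```text
time: 4.08
eef_pos: [0.5547, -0.2925, 0.0149]
tcp_rot: [[-0.002, 0.999, -0.051], [-0.004, -0.051, -0.999], [-1.0, -0.002, 0.004]]
contact_force: [-0.7, 0.6, 0.5]
opening: 0.0599
```

```bash
python3 - <<'E'
from h import *
s=bot.observe();print(s["eef_pos"],s["tcp_rot"],s["contact_force"])
for n in ("top","wrist"): cv2.imwrite(f"pics/{n}2.png",read_camera(n)[:,:,::-1])
E
```

```text
[ 0.5547442  -0.2924749   0.01490306] [[-0.00240518  0.99871406 -0.05064022]
 [-0.00373317 -0.05064898 -0.99870954]
 [-0.99999014 -0.00221303  0.00385019]] [-0.73491154  0.61414499  0.49836744]
```

View pics/wrist2.png

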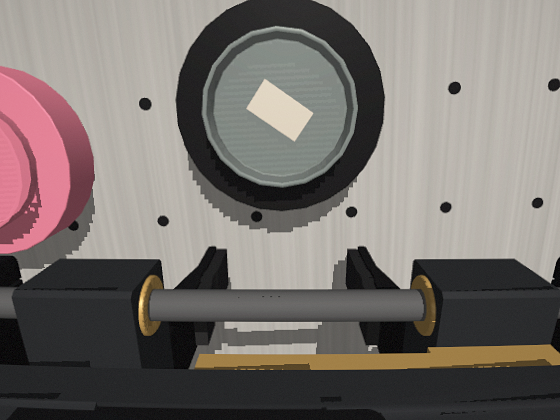

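Emit:
jog_arm(
  gripper=[0.06,0.06,0.06,0.06,0.06,0.06,0.06,0.06,0.06,0.06],
  dp=[
    [0.004,0,0],
    [0,0,0],
    [0,0,-0.008],
    [0,0,-0.008],
    [0,0,-0.008],
    [0,0,-0.008],
    [0,0,-0.008],
    [0,0,-0.008],
    [0,0,-0.008],
    [0,0,-0.008],
  ],
  twist=[
    [0,0,0],
    [0,0,0],
    [0,0,0],
    [0,0,0],
    [0,0,0],
    [0,0,0],
    [0,0,0],
    [0,0,0],
    [0,0,0],
    [0,0,0],
  ],
)

```text
time: 5.02
eef_pos: [0.5615, -0.2282, 0.0152]
tcp_rot: [[0.007, 0.999, -0.05], [-0.015, -0.05, -0.999], [-1.0, 0.008, 0.015]]
contact_force: [-0.7, -2.6, -0.6]
opening: 0.0601
```

```bash
python3 - <<'E'
from h import *
s=bot.observe();print(s["eef_pos"],s["tcp_rot"],s["contact_force"])
for n in ("wrist",): cv2.imwrite(f"pics/{n}3.png",read_camera(n)[:,:,::-1])
E
```

```text
[ 0.56146102 -0.22817206  0.01518398] [[ 0.0069742   0.99873808 -0.04973545]
 [-0.01493566 -0.04962708 -0.99865614]
 [-0.99986413  0.00770766  0.0145707 ]] [-0.70973964 -2.6410629  -0.5906039 ]
```

View pics/wrist3.png

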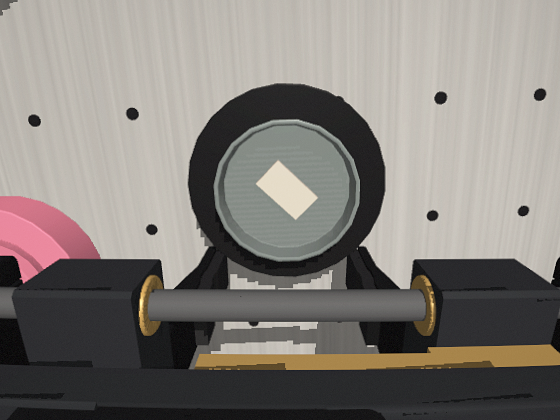

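Emit:
jog_arm(
  gripper=[0.06,0.06,0.06,0.06,0.06,0.06,0.06,0.06,0.06,0.06],
  dp=[
    [0.003,-0.001,-0.01],
    [0.001,-0.001,-0.01],
    [0.001,-0.001,-0.01],
    [0.001,-0.001,-0.01],
    [0.001,-0.001,-0.01],
    [0.001,-0.001,-0.01],
    [0.001,-0.001,-0.01],
    [0.001,-0.001,-0.01],
    [0.001,-0.001,-0.01],
    [0.001,-0.001,-0.01],
  ],
  twist=[
    [0,0.008,-0.004],
    [0,0.008,-0.004],
    [0,0.001,-0.001],
    [0,0.001,-0.001],
    [0,0.001,-0.001],
    [0,0.001,-0.001],
    [0,0.001,-0.001],
    [0,0.001,-0.001],
    [0,0.001,-0.001],
    [0,0.001,-0.001],
  ],
)

```text
time: 5.9
eef_pos: [0.5722, -0.1422, 0.0134]
tcp_rot: [[0.027, 0.999, -0.042], [-0.025, -0.041, -0.999], [-0.999, 0.028, 0.024]]
contact_force: [-0.9, -5.6, 5.3]
opening: 0.06
```

Emit:
jog_arm(
  gripper=[0.06,0.06,0.06],
  dp=[
    [0,0,0],
    [0,0,0],
    [0,0,0],
  ],
  twist=[
    [0,0.024,-0.028],
    [0,0,0],
    [0,0,0],
  ],
)

```text
time: 6.15
eef_pos: [0.5722, -0.1395, 0.0141]
tcp_rot: [[-0.0, 0.999, -0.039], [0.001, -0.039, -0.999], [-1.0, -0.0, -0.001]]
contact_force: [-1.0, -1.6, -0.4]
opening: 0.0596
```

```bash
python3 - <<'E'
from h import *
s=bot.observe();print(s["eef_pos"],s["tcp_rot"],s["contact_force"],s["joints"])
for n in ("wrist","top"): cv2.imwrite(f"pics/{n}4.png",read_camera(n)[:,:,::-1])
E
```

```text
[ 0.57221255 -0.13952738  0.014142  ] [[-3.20783740e-04  9.99222766e-01 -3.94177794e-02]
 [ 1.10217405e-03 -3.94174042e-02 -9.99222224e-01]
 [-9.99999341e-01 -3.63979496e-04 -1.08867295e-03]] [-0.95531875 -1.59434451 -0.38770167] [-4.29225804e-01  7.79198795e-01  1.66148987e+00  1.34580656e-03
  7.01654813e-01 -3.90826204e-01]
```

View pics/wrist4.png

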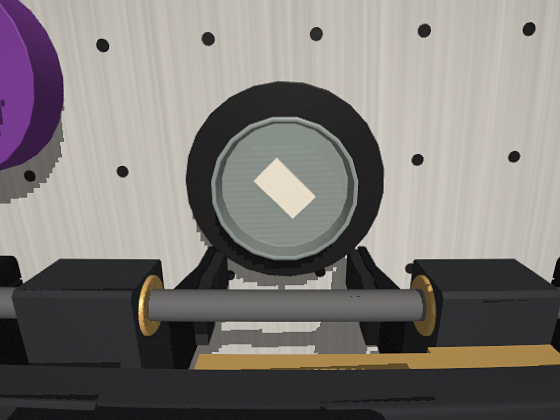

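View pics/top4.png

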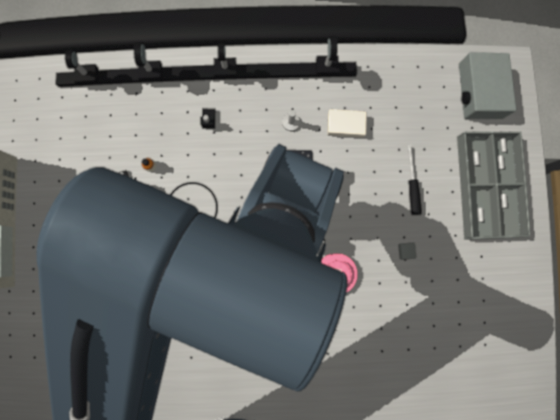

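Emit:
jog_arm(
  gripper=[0.06,0.06,0.06,0.06,0.06,0.06,0.06,0.06],
  dp=[
    [0.001,-0.002,-0.01],
    [0.001,-0.002,-0.01],
    [0.001,-0.002,-0.01],
    [0.001,-0.002,-0.01],
    [0.001,-0.002,-0.01],
    [0.001,-0.002,-0.01],
    [0.001,-0.002,-0.01],
    [0,0,0],
  ],
  twist=[
    [0,0.003,-0.003],
    [0,0.003,-0.003],
    [0,0.003,-0.003],
    [0,0.003,-0.003],
    [0,0.003,-0.003],
    [0,0.003,-0.003],
    [0,0.003,-0.003],
    [0,0,0],
  ],
)

```text
time: 6.92
eef_pos: [0.5727, -0.0816, 0.0136]
tcp_rot: [[0.011, 0.999, -0.041], [-0.002, -0.041, -0.999], [-1.0, 0.011, 0.002]]
contact_force: [-0.4, -0.5, -0.3]
opening: 0.0604
```

Emit:
jog_arm(
  gripper=[0.06,0.06,0.06,0.06,0.06,0.06,0.06,0.06,0.06],
  dp=[
    [0.001,-0.003,-0.01],
    [0.001,-0.003,-0.01],
    [0.001,-0.003,-0.01],
    [0.001,-0.003,-0.01],
    [0.001,-0.002,-0.01],
    [0.001,-0.003,-0.01],
    [0.001,-0.003,-0.01],
    [0,0,0],
    [0,0,0],
  ],
  twist=[
    [0,0.003,-0.015],
    [0,0.003,-0.005],
    [0,0.003,-0.005],
    [0,0.003,-0.005],
    [0,0.003,-0.005],
    [0,0.003,-0.005],
    [0,0.003,-0.005],
    [0,0,0],
    [0,0,0],
  ],
)

```text
time: 7.67
eef_pos: [0.5689, -0.0223, 0.0132]
tcp_rot: [[-0.002, 0.999, -0.042], [0.0, -0.042, -0.999], [-1.0, -0.002, -0.0]]
contact_force: [-0.1, -0.8, 0.2]
opening: 0.0596
```

```bash
python3 - <<'E'
from h import *
s=bot.observe();print(s["eef_pos"],s["tcp_rot"],s["contact_force"],s["joints"])
for n in ("wrist","scene"): cv2.imwrite(f"pics/{n}5.png",read_camera(n)[:,:,::-1])
E
```

```text
[ 0.56888789 -0.02227051  0.01317411] [[-2.25500330e-03  9.99133303e-01 -4.15639109e-02]
 [ 1.68167849e-04 -4.15636371e-02 -9.99135845e-01]
 [-9.99997443e-01 -2.26004434e-03 -7.42959595e-05]] [-0.07087055 -0.8047806   0.20943201] [-2.35154535e-01  7.66881537e-01  1.71188142e+00 -5.86382148e-04
  6.65061903e-01 -1.93116916e-01]
```

View pics/wrist5.png

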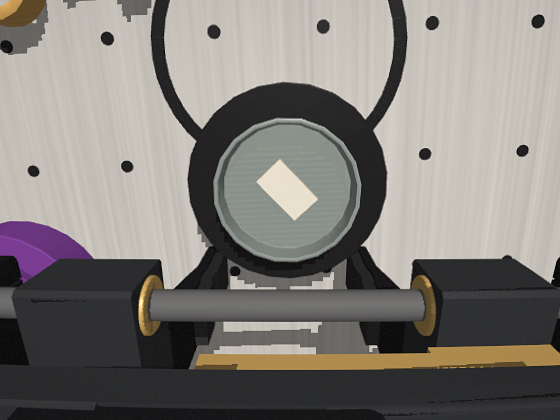

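View pics/scene5.png

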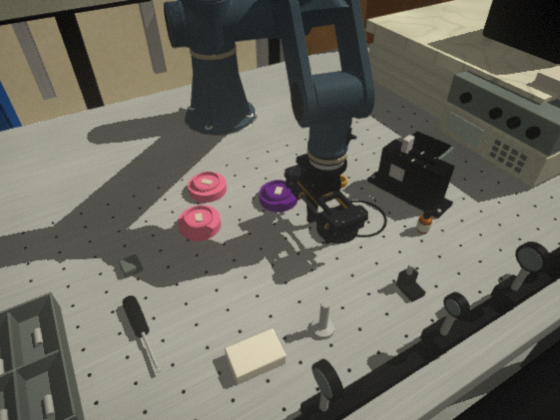

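```bash
python3 - <<'E'
from h import *
im=cv2.imread("pics/wrist5.png").astype(int); C=cal("wrist")
# dish rim outer ellipse ~ x 214..360, y118..263 at z=.034
print("dish",unproj("wrist",[(287,190)],.034,C))
# holder sides at widest x 188..387 z .022 row ~180
print("disc",unproj("wrist",[(188,178),(387,178)],.022,C))
print("disc front", unproj("wrist",[(287,82.5)],.022,C))
# ring outer edges: per row
g=im.max(2)
pts=[]
for r in range(2,110,4):
    row=g[r]; d=np.where(row[140:280]<60)[0]; e=np.where(row[300:420]<60)[0]
    if len(d) and len(e): pts+= [(140+d[0],r),(300+e[-1],r)]
P=unproj("wrist",pts,0,C)[:,:2]
from scipy.optimize import least_squares
q=least_squares(lambda c:np.hypot(*(P-c).T)-.059,[.57,.083],loss='soft_l1',f_scale=.001);print("ring",q.x,np.round(q.fun*1000,1))
E
```

```text
dish [[0.57211844 0.02096538 0.034     ]]
disc [[0.52816893 0.02552994 0.022     ]
 [0.61667088 0.02178812 0.022     ]]
disc front [[0.57392159 0.06375602 0.022     ]]
ring [0.57063736 0.08113585] [-0.4 -0.3 -0.3 -0.3 -0.2 -0.2 -0.1 -0.1  0.1 -0.3 -0.1 -0.1 -0.2 -0.2
 -0.3  0.1  0.1  0.1  0.1  0.  -0.3  0.1 -0.2 -0.3 -0.1 -0.1 -0.3 -0.4
 -0.  -0.2 -0.2 -0.3 -0.3 -0.4  0.1 -0.   0.2 -0.   0.2  0.  -0.1 -0.3
 -0.4 -0.1 -0.1  0.1 -0.2 -0.   0.1 -0.1 -0.3 -0.1 -0.2 -0.1]
```

Emit:
jog_arm(
  gripper=[0.06,0.06,0.06,0.06,0.06,0.06,0.06,0.06],
  dp=[
    [0.001,-0.002,-0.01],
    [0.001,-0.002,-0.01],
    [0.001,-0.003,-0.01],
    [0.001,-0.002,-0.01],
    [0.001,-0.003,-0.01],
    [0.001,-0.002,-0.007],
    [0,0,0],
    [0,0,0],
  ],
  twist=[
    [0,0.003,-0.003],
    [0,0.003,-0.005],
    [0,0.003,-0.005],
    [0,0.003,-0.005],
    [0,0.003,-0.005],
    [0,0.003,-0.005],
    [0,0,0],
    [0,0,0],
  ],
)

```text
time: 8.43
eef_pos: [0.5677, 0.0223, 0.0123]
tcp_rot: [[-0.008, 0.999, -0.04], [0.001, -0.04, -0.999], [-1.0, -0.008, -0.001]]
contact_force: [1.0, -1.1, 1.1]
opening: 0.0603
```

```bash
python3 - <<'E'
from h import *
s=bot.observe();print(s["eef_pos"],s["tcp_rot"],s["contact_force"])
C=cal("wrist")
cv2.imwrite(f"pics/wrist6.png",read_camera("wrist")[:,:,::-1])
print("dish",unproj("wrist",[(287,190)],.034,C))
E
```

```text
[0.56772221 0.02225123 0.01234087] [[-7.93054533e-03  9.99172731e-01 -3.98868508e-02]
 [ 9.96392288e-04 -3.98801895e-02 -9.99203972e-01]
 [-9.99968056e-01 -7.96397535e-03 -6.79296353e-04]] [ 1.02484955 -1.1441555   1.14405881]
dish [[0.57101693 0.06580214 0.034     ]]
```

View pics/wrist6.png

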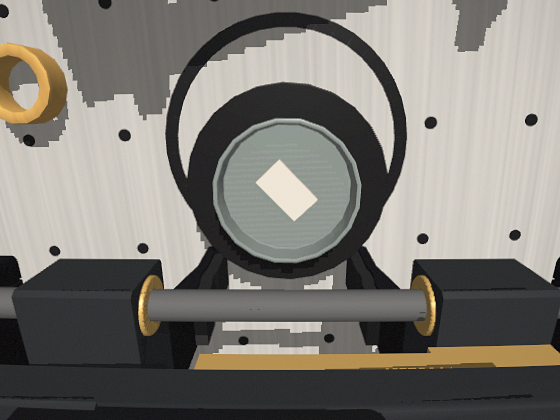

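Emit:
jog_arm(
  gripper=[0.06,0.06,0.06,0.06,0.06],
  dp=[
    [0.001,-0.001,-0.008],
    [0.001,-0.002,-0.008],
    [0,-0.001,-0.003],
    [0,0,0],
    [0,0,0],
  ],
  twist=[
    [0,0.003,0.003],
    [0,0.003,-0.004],
    [0,0,0],
    [0,0,0],
    [0,0,0],
  ],
)

```text
time: 8.9
eef_pos: [0.5677, 0.0362, 0.0115]
tcp_rot: [[-0.002, 0.999, -0.039], [0.0, -0.039, -0.999], [-1.0, -0.002, -0.0]]
contact_force: [0.4, -1.3, 2.6]
opening: 0.0599
```

```bash
python3 - <<'E'
from h import *
s=bot.observe();print(s["eef_pos"],s["tcp_rot"],s["contact_force"])
C=cal("wrist")
cv2.imwrite(f"pics/wrist7.png",read_camera("wrist")[:,:,::-1])
print("dish",unproj("wrist",[(287,190)],.034,C))
E
```

```text
[0.56770234 0.03621242 0.01152999] [[-2.05838813e-03  9.99233590e-01 -3.90895938e-02]
 [ 3.63647247e-04 -3.90889260e-02 -9.99235670e-01]
 [-9.99997815e-01 -2.07102966e-03 -2.82908363e-04]] [ 0.44289171 -1.25777673  2.60174122]
dish [[0.57084494 0.07997083 0.034     ]]
```

View pics/wrist7.png

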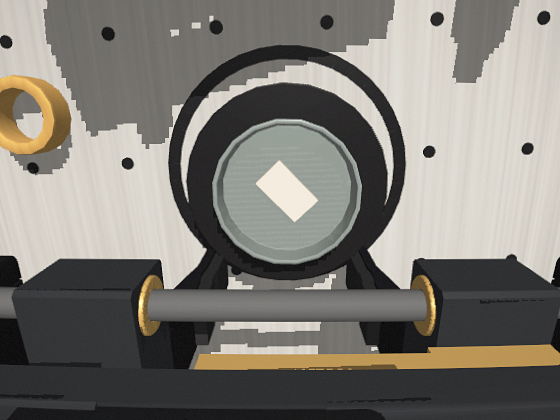

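```bash
python3 - <<'E'
from h import *
C=cal("wrist")
P=unproj("wrist",[(286,44.5),(169,160),(406,160)],0,C);print(P)
print("disc front",unproj("wrist",[(287,82.5)],.022,C),unproj("wrist",[(287,118.5),(287,263.5)],.034,C))
for c in ([.5705,.0815],[.571,.079]):
    t=np.linspace(0,2*np.pi,4,endpoint=False)
    print(proj("wrist",np.c_[c[0]+.045*np.cos(t),c[1]+.045*np.sin(t),0*t+.022],C).round(1).tolist())
E
```

```text
[[0.57274851 0.14031679 0.        ]
 [0.51232771 0.08972121 0.        ]
 [0.63033104 0.08505381 0.        ]]
disc front [[0.57251151 0.12231831 0.022     ]] [[0.57196718 0.10832118 0.034     ]
 [0.56954913 0.04720076 0.034     ]]
[[388.3, 176.6], [281.7, 71.9], [184.7, 184.5], [289.9, 273.2]]
[[389.2, 182.1], [283.1, 78.3], [186.5, 189.9], [291.1, 277.8]]
```

Emit:
jog_arm(
  gripper=[0.06,0.06,0.06,0.06],
  dp=[
    [0,-0.001,-0.005],
    [0,0,0],
    [0,0,0],
    [0,0,0],
  ],
  twist=[
    [0,0,0],
    [0,0,0],
    [0,0,0],
    [0,0,0],
  ],
)

```text
time: 9.28
eef_pos: [0.5672, 0.0405, 0.011]
tcp_rot: [[-0.002, 0.999, -0.04], [-0.0, -0.04, -0.999], [-1.0, -0.002, 0.0]]
contact_force: [0.1, -1.2, 2.2]
opening: 0.0599
```

Emit:
jog_arm(
  gripper=[0.06,0.06,0.06,0.06,0.06,0.06,0.06,0.06,0.06,0.06,0.06,0.06,0.06],
  dp=[
    [0,0,0.006],
    [0,0,0.012],
    [0,0,0.012],
    [0,0,0.01],
    [0,0,0],
    [-0.03,0,0],
    [-0.04,0,0],
    [-0.04,0,0],
    [-0.04,0,0],
    [-0.04,0,0],
    [-0.03,0,0],
    [0,0,0],
    [0,0,0],
  ],
  twist=[
    [0,0,0],
    [0,0,0],
    [0,0,0],
    [0,0,0],
    [0,0,0],
    [0,0,0],
    [0,0,0],
    [0,0,0],
    [0,0,0],
    [0,0,0],
    [0,0,0],
    [0,0,0],
    [0,0,0],
  ],
)

```text
time: 10.37
eef_pos: [0.5616, -0.0075, 0.2357]
tcp_rot: [[-0.02, 0.999, -0.049], [0.007, -0.049, -0.999], [-1.0, -0.021, -0.006]]
contact_force: [-1.3, 0.9, -1.2]
opening: 0.0599
```

```bash
python3 - <<'E'
from h import *
s=bot.observe();print(s["eef_pos"],s["tcp_rot"],s["contact_force"])
C=cal("wrist")
cv2.imwrite(f"pics/wrist8.png",read_camera("wrist")[:,:,::-1])
E
```

```text
[ 0.56156344 -0.00752254  0.2356963 ] [[-0.0203671   0.99856884 -0.0494516 ]
 [ 0.00703729 -0.04931745 -0.99875836]
 [-0.9997678  -0.02068982 -0.00602276]] [-1.29968082  0.90172582 -1.24966496]
```

View pics/wrist8.png

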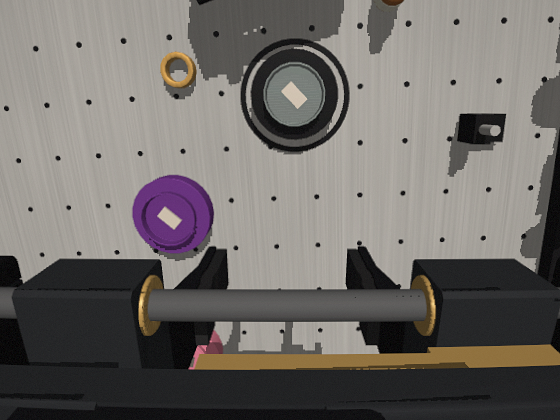

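Emit:
jog_arm(
  gripper=[0.06,0.06,0.06,0.06,0.06,0.06,0.06,0.06,0.06,0.06,0.06],
  dp=[
    [0,0,0],
    [0,-0.005,-0.034],
    [0,-0.005,-0.034],
    [0,-0.005,-0.034],
    [0,-0.005,-0.034],
    [0,-0.005,-0.034],
    [0,0,0],
    [0,0,0],
    [0,0,0],
    [0,0,0],
    [0,0,0],
  ],
  twist=[
    [0,-0.006,0.02],
    [0,0,0],
    [0,0,0],
    [0,0,0],
    [0,0,0],
    [0,0,0],
    [-0.1,0,0],
    [-0.1,0,0],
    [-0.1,0,0],
    [0,0,0],
    [0,0,0],
  ],
)

```text
time: 11.33
eef_pos: [0.5324, 0.1685, 0.2129]
tcp_rot: [[-0.041, 0.967, 0.252], [-0.001, 0.253, -0.968], [-0.999, -0.04, -0.009]]
contact_force: [-0.4, -0.5, 0.3]
opening: 0.0598
```

```bash
python3 - <<'E'
from h import *
s=bot.observe();print(s["eef_pos"],s["tcp_rot"],s["contact_force"])
C=cal("wrist")
cv2.imwrite(f"pics/wrist9.png",read_camera("wrist")[:,:,::-1])
E
```

```text
[0.5323945  0.16850254 0.21290513] [[-0.04134991  0.96674971  0.25235923]
 [-0.00116807  0.25252831 -0.9675888 ]
 [-0.99914404 -0.04030448 -0.00931279]] [-0.44755004 -0.51489029  0.27823108]
```

View pics/wrist9.png

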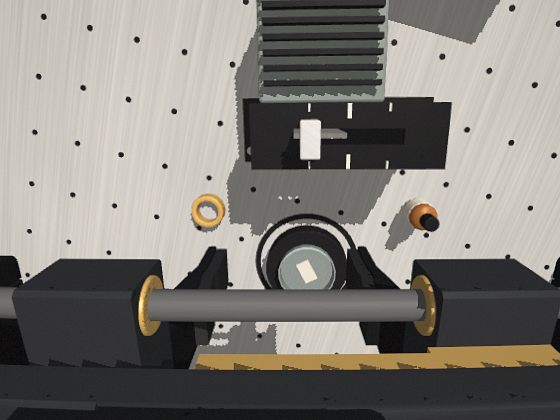

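The wrist view shows the tab top at (310,140) and the long marks at (349,110) and (348,161). The short marks are at about x=309 and x=389.

```bash
python3 - <<'E'
from h import *
C=cal("wrist")
im=cv2.imread("pics/wrist9.png")
cv2.imwrite("pics/c9.png",cv2.resize(im[90:180,230:460],None,fx=3.4,fy=3.4,interpolation=cv2.INTER_CUBIC))
g=im.min(2)[115:170,290:330]; ys,xs=np.where(g>180); print(xs.min()+290,xs.max()+290,ys.min()+115,ys.max()+115)
t=unproj("wrist",[(xs.mean()+290,ys.mean()+115)],.139,C)[0]
m=unproj("wrist",[(349.5,110),(348,161)],.104,C); h=m.mean(0)
R=np.array(bot.observe()["tcp_rot"]); p=np.array(bot.observe()["eef_pos"])
print("tab",t,"half",h,"dist",np.linalg.norm((h-t)[:2]),np.degrees(np.arctan2(*(h-t)[1::-1])),"markaxis",np.degrees(np.arctan2(*(m[0]-m[1])[1::-1]))-90)
print(np.degrees(np.arctan2(R[1,1],R[0,1])))
a=np.radians(14.6);X=np.array([np.cos(a),np.sin(a),0]);Y=np.array([-np.sin(a),np.cos(a),0])
print("ring from half",h-.03*X-.15*Y)
E
```

```text
300 320 120 168
tab [0.53098114 0.22624968 0.139     ] half [0.56010297 0.233515   0.104     ] dist 0.030014432679697636 14.008214256590774 markaxis 15.431264470274982
14.625152467953887
ring from half [0.5688821  0.08079655 0.104     ]
```

View pics/c9.png

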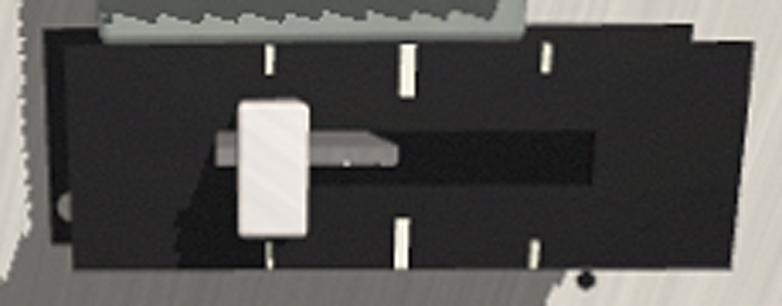

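Emit:
jog_arm(
  gripper=[0.06,0.06,0.06,0.06,0.06,0.06,0.06,0.06],
  dp=[
    [0,0,0],
    [0,0.004,-0.02],
    [0,0.004,-0.02],
    [0,0.005,-0.017],
    [0,0,0],
    [0.03,0,0],
    [0.025,0,0],
    [0,0,0],
  ],
  twist=[
    [0,-0.009,0.04],
    [0,0,0],
    [0,0,0],
    [0,0,0],
    [0,0,0],
    [0,0,0],
    [0,0,0],
    [0,0,0],
  ],
)

```text
time: 12.05
eef_pos: [0.5313, 0.2238, 0.1532]
tcp_rot: [[-0.002, 0.973, 0.231], [-0.001, 0.231, -0.973], [-1.0, -0.002, 0.001]]
contact_force: [-0.5, 0.5, -0.5]
opening: 0.0601
```

```bash
python3 - <<'E'
from h import *
s=bot.observe();print(s["eef_pos"],s["tcp_rot"],s["contact_force"])
R=s["tcp_rot"];print(R.T@(np.array([.531,.227,.112])-s["eef_pos"]), R.T@np.cross(R[:,0],[0,0,-1]))
cv2.imwrite(f"pics/wrist10.png",read_camera("wrist")[:,:,::-1])
E
```

```text
[0.53129253 0.22383119 0.15315225] [[-2.02430756e-03  9.72957130e-01  2.30976892e-01]
 [-1.44901396e-03  2.30974269e-01 -9.72958780e-01]
 [-9.99996901e-01 -2.30425655e-03  9.42265507e-04]] [-0.53984645  0.54438084 -0.52848285]
[ 0.04114812  0.00054212 -0.00318947] [-1.10015142e-22  9.42265507e-04  2.30425655e-03]
```

View pics/wrist10.png

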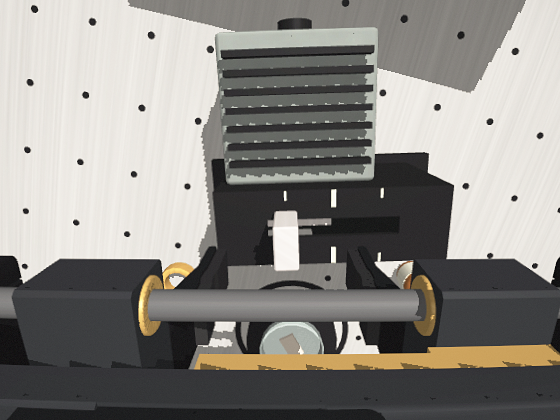

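```bash
python3 - <<'E'
from h import *
C=cal("wrist");s=bot.observe();p=s["eef_pos"]
print(unproj("wrist",[(286.5,212.5),(286.5,230),(286.5,268)],.139,C), proj("wrist",[[p[0],p[1],.139],[.531,.227,.139]],C))
im=cv2.imread("pics/wrist10.png")
cv2.imwrite("pics/c10.png",cv2.resize(im[190:300,200:400],None,fx=4,fy=4,interpolation=cv2.INTER_CUBIC))
E
```

```text
[[0.52782152 0.2458802  0.139     ]
 [0.53008432 0.23630652 0.139     ]
 [0.53524812 0.21445872 0.139     ]] [[284.93367755 251.49639811]
 [284.20951732 246.00736928]]
```

View pics/c10.png

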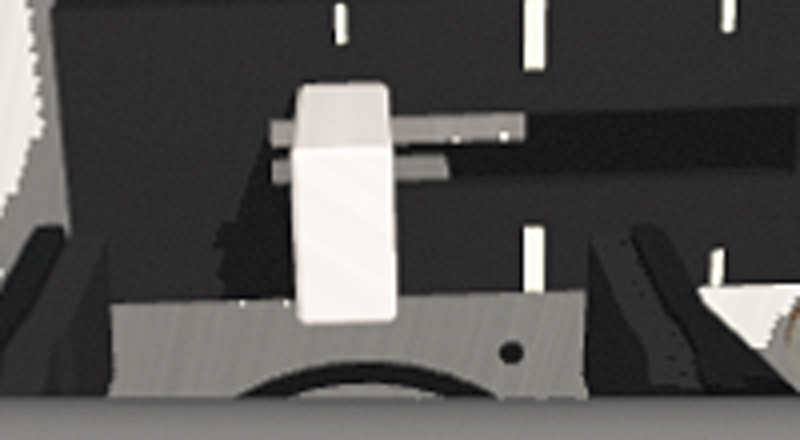

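Emit:
jog_arm(
  gripper=[0.06,0.06,0.06,0.06,0.06,0.06],
  dp=[
    [0,0.001,-0.002],
    [0.015,0,0],
    [0.015,0,0],
    [0.008,0,0],
    [0,0,0],
    [0,0,0],
  ],
  twist=[
    [0,0.001,0.002],
    [0,0,0],
    [0,0,0],
    [0,0,0],
    [0,0,0],
    [0,0,0],
  ],
)

```text
time: 12.6
eef_pos: [0.5386, 0.2246, 0.1227]
tcp_rot: [[0.013, 0.974, 0.225], [0.002, 0.224, -0.974], [-1.0, 0.013, 0.001]]
contact_force: [-0.7, 0.1, -0.1]
opening: 0.0601
```

Emit:
jog_arm(
  gripper=[0.06,0.06,0.06,0.06,0.06],
  dp=[
    [0,-0.007,-0.004],
    [0,0,0],
    [0.01,0,0],
    [0,0,0],
    [0,0,0],
  ],
  twist=[
    [0,0.001,-0.013],
    [0,0,0],
    [0,0,0],
    [0,0,0],
    [0,0,0],
  ],
)

```text
time: 13.02
eef_pos: [0.5324, 0.2277, 0.1157]
tcp_rot: [[0.006, 0.975, 0.224], [0.002, 0.224, -0.975], [-1.0, 0.006, -0.0]]
contact_force: [0.0, 0.1, 0.1]
opening: 0.0603
```

Emit:
jog_arm(
  gripper=[0.06,0.06,0.03,0.01,0.01,0.01,0.01,0.01,0.01],
  dp=[
    [0.005,-0.002,0],
    [0,0,0],
    [0,0,0],
    [0,0,0],
    [0,0,0],
    [0,0,0],
    [0,0,0],
    [0,0,0],
    [0,0,0],
  ],
  twist=[
    [0,0.002,-0.006],
    [0,0,0],
    [0,0,0],
    [0,0,0],
    [0,0,0],
    [0,0,0],
    [0,0,0],
    [0,0,0],
    [0,0,0],
  ],
  force=25,
)

```text
time: 13.77
eef_pos: [0.5303, 0.2272, 0.11]
tcp_rot: [[-0.002, 0.975, 0.224], [0.002, 0.224, -0.975], [-1.0, -0.001, -0.003]]
contact_force: [0.2, -0.6, -1.5]
opening: 0.0216
```

```bash
python3 - <<'E'
from h import *
s=bot.observe();print(s["eef_pos"],s["tcp_rot"],s["contact_force"],s["opening"])
cv2.imwrite(f"pics/wrist11.png",read_camera("wrist")[:,:,::-1])
cv2.imwrite(f"pics/scene11.png",read_camera("scene")[:,:,::-1])
E
```

```text
[0.5302852  0.22715458 0.10996037] [[-1.53538769e-03  9.74560075e-01  2.24121180e-01]
 [ 2.35112225e-03  2.24124342e-01 -9.74557721e-01]
 [-9.99996057e-01 -9.69387633e-04 -2.63542763e-03]] [ 0.2013158  -0.58552109 -1.51008175] 0.021608157723697795
```

View pics/wrist11.png

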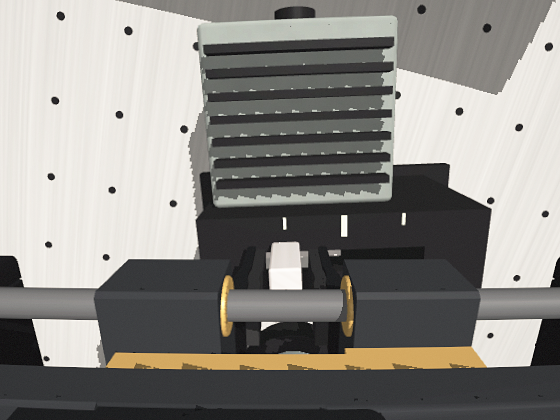

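View pics/scene11.png

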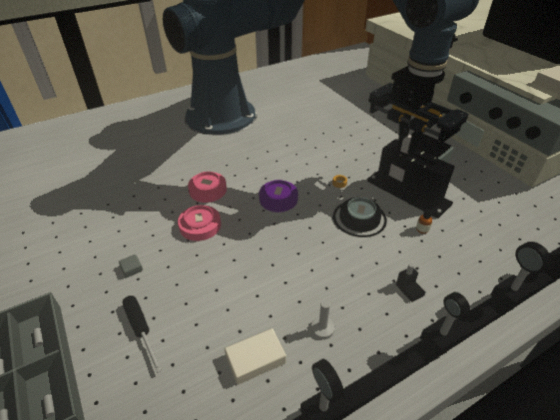

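Holder is inside the ring and the tab sits between the fingers, which are still closing. I'll let them finish.

Emit:
jog_arm(
  gripper=[0.01,0.01,0.01,0.01,0.01,0.01],
  dp=[
    [0,0,0],
    [0,0,0],
    [0,0,0],
    [0,0,0],
    [0,0,0],
    [0,0,0],
  ],
  twist=[
    [0,0,0],
    [0,0,0],
    [0,0,0],
    [0,0,0],
    [0,0,0],
    [0,0,0],
  ],
)

```text
time: 14.37
eef_pos: [0.5299, 0.2271, 0.1099]
tcp_rot: [[-0.002, 0.974, 0.229], [0.001, 0.229, -0.974], [-1.0, -0.002, -0.001]]
contact_force: [0.6, 0.1, -0.4]
opening: 0.0136
```

Emit:
jog_arm(
  gripper=[0.01,0.01,0.01,0.01,0.01,0.01,0.01],
  dp=[
    [0,0.004,0],
    [0,0.004,0],
    [0,0.004,0],
    [0,0.004,0],
    [0,0.004,0],
    [0,0,0],
    [0,0,0],
  ],
  twist=[
    [0,0,0],
    [0,0,0],
    [0,0,0],
    [0,0,0],
    [0,0,0],
    [0,0,0],
    [0,0,0],
  ],
)

```text
time: 14.95
eef_pos: [0.5453, 0.2312, 0.1099]
tcp_rot: [[-0.015, 0.973, 0.23], [-0.002, 0.23, -0.973], [-1.0, -0.015, -0.001]]
contact_force: [-4.7, -0.7, 3.9]
opening: 0.014
```

Emit:
jog_arm(
  gripper=[0.01,0.01,0.01,0.01,0.01,0.01,0.01],
  dp=[
    [0,0.004,0],
    [0,0.004,0],
    [0,0.004,0],
    [0,0.004,0],
    [0,0,0],
    [0,0,0],
    [0,0,0],
  ],
  twist=[
    [0,0,0.01],
    [0,0,0.004],
    [0,0,0.003],
    [0,0,0.003],
    [0,0,0],
    [0,0,0],
    [0,0,0],
  ],
)

```text
time: 15.53
eef_pos: [0.553, 0.2333, 0.1099]
tcp_rot: [[-0.013, 0.973, 0.23], [-0.002, 0.23, -0.973], [-1.0, -0.013, -0.001]]
contact_force: [-5.6, -1.3, 3.7]
opening: 0.014
```

```bash
python3 - <<'E'
from h import *
s=bot.observe();print(s["eef_pos"],s["tcp_rot"],s["contact_force"],s["opening"])
w=read_camera("wrist")[:,:,::-1]
cv2.imwrite(f"pics/wrist12.png",w);cv2.imwrite(f"pics/c12.png",cv2.resize(w[190:310,190:430],None,fx=3.3,fy=3.3,interpolation=cv2.INTER_CUBIC))
w=read_camera("scene")[:,:,::-1];cv2.imwrite(f"pics/s12.png",cv2.resize(w[90:250,310:490],None,fx=3.7,fy=3.7,interpolation=cv2.INTER_CUBIC))
E
```

```text
[0.55297556 0.23332025 0.10991358] [[-0.01323297  0.97299593  0.23044263]
 [-0.00177052  0.23043965 -0.97308501]
 [-0.99991087 -0.01328481 -0.0013267 ]] [-5.58161785 -1.33612284  3.69543559] 0.014006223737226705
```

View pics/c12.png

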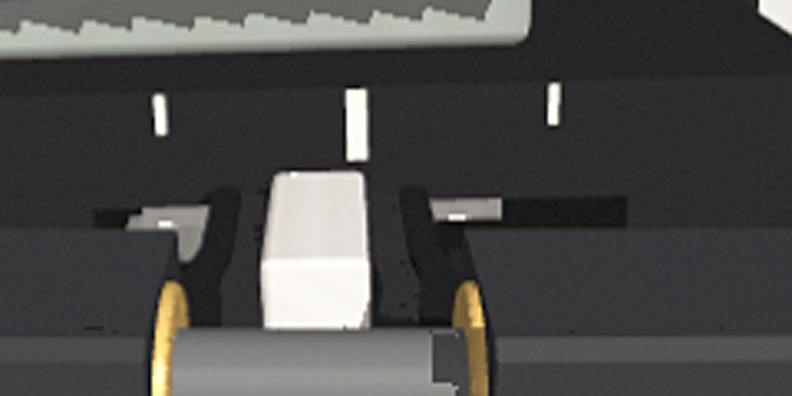

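View pics/s12.png

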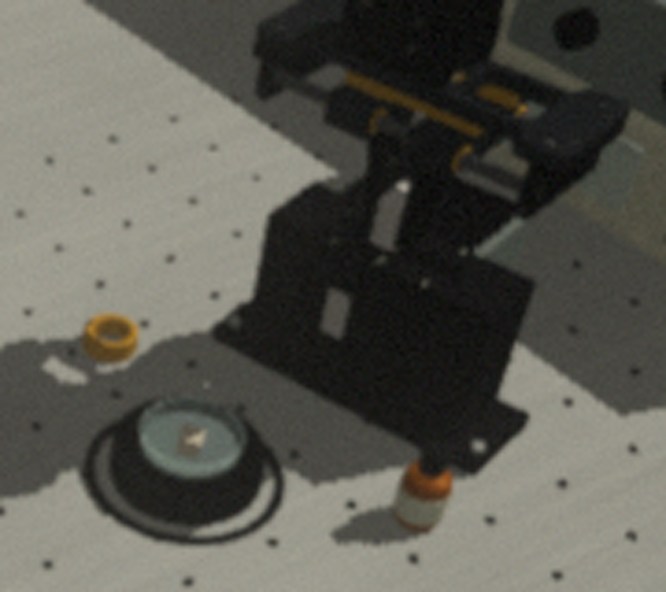

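Emit:
jog_arm(
  gripper=[0.01,0.01,0.01,0.01,0.01],
  dp=[
    [0,0.005,0],
    [0,0.005,0],
    [0,0.002,0],
    [0,0.002,0],
    [0,0.002,0],
  ],
  twist=[
    [0,0,0],
    [0,0,0],
    [0,0,0],
    [0,0,0],
    [0,0,0],
  ],
)

```text
time: 16.05
eef_pos: [0.5606, 0.2355, 0.1098]
tcp_rot: [[-0.03, 0.972, 0.231], [-0.006, 0.231, -0.973], [-1.0, -0.031, -0.001]]
contact_force: [-7.3, -1.9, 6.1]
opening: 0.0139
```

Emit:
jog_arm(
  gripper=[0.01,0.01,0.01,0.01,0.01,0.01],
  dp=[
    [0,0,0],
    [0,0,0],
    [0,0,0],
    [0,0,0],
    [0,0,0],
    [0,0,0],
  ],
  twist=[
    [0,0,0],
    [0,0,0],
    [0,0,0],
    [0,0,0],
    [0,0,0],
    [0,0,0],
  ],
)

```text
time: 16.55
eef_pos: [0.555, 0.2339, 0.1098]
tcp_rot: [[-0.041, 0.972, 0.233], [-0.01, 0.232, -0.973], [-0.999, -0.042, 0.0]]
contact_force: [-5.9, -1.1, 4.1]
opening: 0.0143
```

Emit:
jog_arm(
  gripper=[0.01,0.01,0.01,0.01,0.01,0.01,0.01,0.01],
  dp=[
    [0,0.004,0],
    [0,0.003,0],
    [0,0.003,0],
    [0,0.002,0],
    [0,0.002,0],
    [0,0.001,0],
    [0,0.001,0],
    [0,0.001,0],
  ],
  twist=[
    [0,0,0.02],
    [0,0,0.015],
    [0,0,0.01],
    [0,0,0.005],
    [0,0,0.005],
    [0,0,0.003],
    [0,0,0.003],
    [0,0,0.003],
  ],
)

```text
time: 17.22
eef_pos: [0.5567, 0.2344, 0.1097]
tcp_rot: [[-0.01, 0.972, 0.233], [-0.002, 0.233, -0.972], [-1.0, -0.011, -0.0]]
contact_force: [-5.6, -1.7, 5.8]
opening: 0.0137
```

Emit:
jog_arm(
  gripper=[0.01,0.01,0.01,0.01,0.01,0.01,0.01,0.01],
  dp=[
    [0,0.003,0],
    [0,0.002,0],
    [0,0.002,0],
    [0,0.0015,0],
    [0,0.0015,0],
    [0,0.0015,0],
    [0,0.0015,0],
    [0,0.0015,0],
  ],
  twist=[
    [0,0,0.003],
    [0,0,0.003],
    [0,0,0.003],
    [0,0,0.003],
    [0,0,0.003],
    [0,0,0.003],
    [0,0,0.003],
    [0,0,0.003],
  ],
)

```text
time: 17.88
eef_pos: [0.5572, 0.2346, 0.1098]
tcp_rot: [[-0.017, 0.972, 0.234], [-0.003, 0.234, -0.972], [-1.0, -0.017, -0.001]]
contact_force: [-7.2, -1.2, 6.6]
opening: 0.0138
```

```bash
python3 - <<'E'
from h import *
for i in range(6):
    s=bot.observe();print(s["time"],s["eef_pos"],s["tcp_rot"][:,0],s["contact_force"],s["opening"])
    w=read_camera("wrist")
E
```

```text
17.8833 [0.55717375 0.2345576  0.10975475] [-0.01706108 -0.00345997 -0.99984846] [-7.18059088 -1.23548126  6.61254858] 0.01377499420478193
17.9333 [0.55717793 0.23455153 0.10974498] [-0.01708117 -0.00346355 -0.99984811] [-7.02461467 -2.14285556  5.01771705] 0.013737179380980699
17.9833 [0.55719592 0.23454416 0.10976373] [-0.01702927 -0.00346597 -0.99984898] [-6.19913165 -1.78348513  5.05339181] 0.0140514974621536
18.0333 [0.55716252 0.23454055 0.10974037] [-0.01708755 -0.00349343 -0.99984789] [-6.0613501  -1.72490953  5.79400018] 0.014126576980108389
18.0833 [0.55714757 0.23457707 0.10974481] [-0.01709637 -0.00346518 -0.99984784] [-6.0398815  -1.53187939  6.0108162 ] 0.013845080173538271
18.1333 [0.55716357 0.23453079 0.10976014] [-0.01708196 -0.00350007 -0.99984797] [-6.23988287 -1.75522819  6.23689051] 0.014063741453300381
```

```bash
python3 - <<'E'
from h import *
s=bot.observe();C=cal("wrist")
w=read_camera("wrist")[:,:,::-1]
cv2.imwrite(f"pics/wrist13.png",w);cv2.imwrite(f"pics/c13.png",cv2.resize(w[190:310,190:430],None,fx=3.3,fy=3.3,interpolation=cv2.INTER_CUBIC))
h=np.array([.5601,.2340]);a=np.radians(14.6);X=np.array([np.cos(a),np.sin(a)]);Y=np.array([-X[1],X[0]])
for g in(.024,.03,.036):
    c=h+(g-.03)*X
    print(g,proj("wrist",[[*(c+sx*.007*X+.013*Y),.139] for sx in(-1,1)],C).round(1).tolist())
w=read_camera("scene")[:,:,::-1];cv2.imwrite(f"pics/s13.png",cv2.resize(w[90:250,310:490],None,fx=3.7,fy=3.7,interpolation=cv2.INTER_CUBIC))
cv2.imwrite(f"pics/scene13.png",w)
E
```

```text
0.024 [[257.9, 268.5], [291.4, 268.1]]
0.03 [[272.2, 268.3], [305.9, 268.0]]
0.036 [[286.6, 268.2], [320.3, 267.8]]
```

View pics/c13.png

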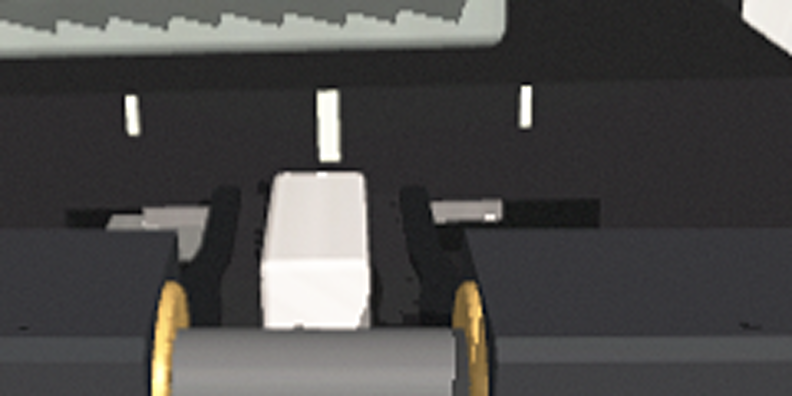

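View pics/s13.png

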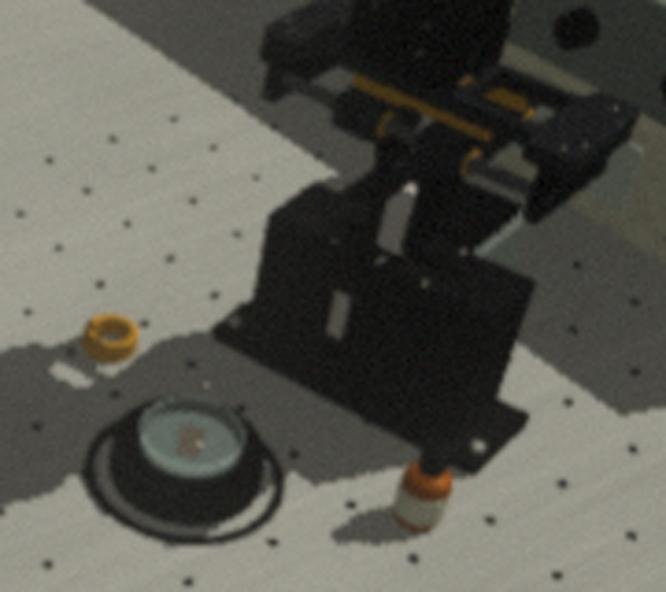

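```bash
python3 - <<'E'
from h import *
c=calibration("wrist");T=np.eye(4)
T[:3,3]=[0.56156344,-0.00752254,0.2356963]
T[:3,:3]=[[-0.0203671,0.99856884,-0.0494516],[0.00703729,-0.04931745,-0.99875836],[-0.9997678,-0.02068982,-0.00602276]]
T=T@np.array(c["tool_from_camera"]);C=(np.array(c["K"]),np.array(c["D"]),T[:3,:3],T[:3,3])
im=cv2.imread("pics/wrist8.png");g=im[30:160,230:360]
# dish rim: greenish-grey inside
rim=((g.max(2)>75)).astype(np.uint8)
n,l,st,ce=cv2.connectedComponentsWithStats(rim)
lab=l[64,50]; m=(l==l[75,64]).astype(np.uint8)
cs,_=cv2.findContours(m,0,1);e=cv2.fitEllipse(max(cs,key=cv2.contourArea));print(e)
print("dish",unproj("wrist",[(e[0][0]+230,e[0][1]+30)],.034,C))
# ring outer: dark pixels all
d=(g.max(2)<60).astype(np.uint8);cs,_=cv2.findContours(d,0,1);k=max(cs,key=cv2.contourArea)
P=unproj("wrist",k.reshape(-1,2)+[230,30],0,C)[:,:2].astype(np.float32);print("ring",cv2.minEnclosingCircle(P))
for i in range(10): read_camera("wrist")
s=bot.observe();print(s["time"],s["eef_pos"],s["contact_force"],s["opening"])
E
```

```text
((63.86568069458008, 63.54310607910156), (60.96986389160156, 63.78196334838867), 2.415200710296631)
dish [[0.56994776 0.08233275 0.034     ]]
ring ((0.5688279271125793, 0.07937176525592804), 0.060608141124248505)
18.7833 [0.55717808 0.23455585 0.10975073] [-7.34212725 -0.82815713  5.51238071] 0.0139424536590914
```

```bash
python3 -c "
from workcell import job
print(job.hand_in())"
```

```text
the job is handed in; nothing more can be done
None
```

I slid the black specimen holder about 0.3 m into the ring with both open fingertips against its side, keeping the shutter shut. I then pinched the tab, drew it to about half travel and handed the job in while still gripping it. The hand-in gave no verdict.

**Holder:** My last measured centre was about 3 mm from the ring's (limit 12 mm). It showed clear space all round inside the ring and sat flat. That measurement came from the wrist picture taken before I gripped the tab. The later scene picture showed it still inside the ring.

**Shutter:** I estimate 28–29 mm of travel, from both the tool's position and the tab against the marks. The tool stood still for about 0.9 s before hand-in. The sideways force on it was about 7 N, as the spring should give, and the fingers stayed closed on the 14 mm tab with a 25 N grip.

**What disagreed or went less well:**
- The first attempt to hold half travel let the tab sag back about 6 mm towards shut, so I moved it up again and held a fixed target. I estimate it never went beyond about 32 mm.
- Two fits of the ring's centre differed by about 2 mm, which is within the calibration.
- I did not measure the other objects afterwards. They looked unmoved in the pictures, and I saw no contact with any of them.

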